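# Close the paint shaker and zero its turns counter

### The arm

A 6-joint arm with a two-finger parallel gripper is mounted at the origin on the work surface. World frame = base frame: x ahead of the robot, y to its left, z up, the work surface at z = 0. Lengths are in m, angles in rad, forces in N, time in s.
With the tool pointing down it reaches from about 0.25 to 0.775 m from the base axis. Payload 8.9 kg.
Tool frame: the origin (TCP) lies at the very end of the fingers, on their centre line; the grasp point (between the pads) lies 19 mm behind it; z points along the fingers, y is the line along which they close (so a half turn about z gives the same grasp; the last joint's range is limited). The gripper opens to 85 mm and grips with 20 to 120 N. Pads are 22 mm wide; open, the fingers measure 114 mm over their backs; the gripper's body (76 mm by 85 mm) begins 54 mm behind the grasp point. The pads swing forward as they close: fully open they stand 13 mm farther back than shut.
Start: joints at [1.161, 0.291, -0.153, 1.127, 0, 1.431], TCP at [0.14, 0.506, 0.231] pointing down, gripper open.
Joint ranges: [-2.52, 2.52], [-0.91, 1.74], [-1.3, 1.37], [-1.96, 2.02], [-1.52, 1.47], [-3.14, 3.14]. Speed limits (rad/s): [2.22, 2.22, 2.79, 3.14, 3.14, 3.14].

### API

Orientations are given as [roll, pitch, yaw] about the fixed x, y, z axes, in that order (R = Rz(yaw) Ry(pitch) Rx(roll)).
In Python, from rig import read_state, snapshot, hand_in gives the robot as it stands.
- The arm moves only by the tool send_rows, never from a script. Its argument "rows" is one flat list of numbers, 7 for each row, row after row: the shift along the tool's x, y, z in m, then the turn, a rotation vector about the tool's x, y, z in rad, then the finger opening in m, from 0 to 0.0854. In form: [dx, dy, dz, ax, ay, az, gripper, dx, dy, dz, ax, ay, az, gripper, ...]. A call has 1 to 5 rows; each row is the pose to reach, as a shift and turn from the pose commanded when the call began, along the tool's axes at that moment; what a row does not reach only later rows make up. A row lasts 1/8 s, in which the tool goes at most 62.5 mm and 10.7 degrees, less where a joint would pass 70% of its speed; a pose out of reach is approached as far as the arm can. A call with a gripper value outside its range is refused whole. The fingers move at their own pace and stop on an object; "squeeze" is the grip in N (left out, the last holds). Time passes only in rows, so rows that repeat a pose let the fingers close. It gives the time, the measured TCP pose, the force, the opening and the grip force at its end, in the units of the state.
- read_state(): the state, without advancing time (a new reading comes with each control period).
- snapshot(name): name is "scene" or "top" or "wrist"; returns a dict with "frame" (384x512x3 uint8, red, green, blue), "mtx" (3x3 intrinsics, pixels), "world_to_cam" (4x4, takes a point from world to camera coordinates). Camera axes: x right, y down, z forward; pixel columns grow to the right and rows downward; lengths in m; the calibration is good to about 2 mm. A picture is of the moment at which its call begins. There is no depth.
- hand_in(): hands the job in; it is judged then, once.
The state is a dict: "clock": time; "qpos": joint angles; "qvel": joint speeds; "joint_torque": joint torques, N m; "position": TCP position; "ee_rot": TCP orientation; "wrist_force": force on the tool from outside, world axes, zero at the start; "torque": the same for the moment, N m; "gripper_width": opening from 0.0 (shut) to 1.0 (fully open); "gripper_force": force on a finger pad.
Only numpy, scipy, OpenCV 4.12 (cv2) and the standard library are available. Lean on these libraries where they do the work, as an engineer would, in place of code of your own. Each camera call takes 0.05 s, during which the arm holds its last target. There are 200 camera calls.

### The job

Get the paint shaker ready for its next run: shut its lid fully over the tin, then reset the turns counter by pushing its knob firmly all the way down and, while it is held down, turning it anticlockwise (seen from above), in as many strokes as needed, until the pointer is back against its zero stop. Let the knob spring up again at the end, and leave the other things on the bench where they are.

Things in the scene. Friction and masses are not known exactly. Their poses are not given: they have to be found in the camera images.
- shaker: Grey bench-top paint shaker, fixed, 180 (x) x 340 (y) mm; origin at the centre of its underside, its front faces its own -x, z up. On its +y half the can chamber, an open box 150 mm square outside, rim 160 mm above the bench, centred at x 0, y +85 mm; on its -y half a deck 160 mm square, 80 mm high, with the round dial and the reset knob at x 0, y -85 mm
- chamber (a point): centre of the can chamber's inner floor, 38 mm above the bench; the chamber is 134 mm square inside
- tin: steel paint tin, 86 mm diameter, 105 mm high, 0.6 kg, already standing loose in the chamber; origin at the centre of its underside
- lid (a joint): angle of the chamber's lid in rad: 0 fully shut, grows as it opens upward, up to 1.6. The hinge is stiff: the lid stays where it is left and needs about 5 N at its front edge to move
- lid_hinge (a point): middle of the lid's hinge line, on the far (+x) rim of the chamber, 161 mm above the bench. The lid is a plate 156 mm long from the hinge, 154 mm wide, its underside in the hinge's plane, 10 mm thick; its axes turn with the lid, at 0 equal to the shaker's; the lid extends along its -x
- lid_tab (a point): on the outer face of a steel tab (22 x 70 mm, 8 mm thick) that sticks out of the lid's front edge, 168 mm from the hinge line, 9 mm above the lid's underside plane
- dial_centre (a point): centre of the dial, on the outer face of its clear window, 97 mm above the bench; the dial is 126 mm across with a raised steel bezel 99 mm above the bench
- knob_top (a point): centre of the top of the reset knob, a round ribbed black knob 36 mm in diameter and 36 mm tall, axis vertical, 142 mm above the bench when up; its lower edge is then 9 mm above the window. It moves down with the knob
- knob_push (a joint): how far the knob is pushed down in m: 0 up (sprung, 3 N), 0.004 (5.5 N) where its clutch meets the pointer's sprung hub, 0.007 fully down (22 N). Past about 0.005 (11 N) the clutch carries the pointer along with the turning knob, and slips harmlessly once the pointer is against the stop. Less pushed, the knob turns freely and moves nothing
- pointer (a joint): angle of the counter's black pointer in rad: 0 against its zero stop, grows clockwise seen from above, up to 4.6; it stays where it is left
- pointer_tip (a point): tip of the pointer, under the window, 46 mm from the dial's centre
- zero_mark (a point): where the pointer's tip is when the pointer is against its zero stop (a small steel pin): 46 mm from the dial's centre towards the shaker's -x
- tape: bystander: roll of masking tape lying flat, 100 mm diameter, 24 mm high; origin at the centre of its underside
- cup: bystander: white plastic mixing cup, 72 mm diameter, 80 mm high; origin at the centre of its underside
- small_tin: bystander: small paint tin, 68 mm diameter, 75 mm high; origin at the centre of its underside

How it is judged:
On the way, in this order (a step that is already met when the one before it is completed fails the run):
1. the lid is fully shut, with the counter not yet reset (value of joint lid below 0.03 rad and value of joint pointer above 0.5 rad), for 0.2 s.
2. the pointer is back against its zero stop, with the lid shut (value of joint pointer below 0.06 rad and value of joint lid below 0.03 rad), for 0.2 s.
At the end, for the whole second after the job is handed in: The lid is shut (within 0.03 rad), the pointer stands at its zero stop (within 0.06 rad), the knob has sprung up (within 1.5 mm), and the tin stands upright in the chamber (all of step 2 and value of joint knob_push below 0.0015 m and horizontal distance between tin and chamber below 0.04 m and angle between tin's own z axis and vertical below 0.15 rad); the robot touches nothing.
It fails at once if the tape, the cup or the small tin is moved by more than 30 mm (distance of any of tape, cup, small_tin from where it was at the start of the episode above 0.03 m).
It also fails if it takes over 69 s, if anything falls off the work surface, if the arm or the gripper's body presses on something with over 40 N, if the wrist force passes 120 N, or if a joint passes its speed limit or range.

## Working session

There is one attempt and no reset: what is moved stays moved. The work goes in short steps, Python scripts to look and compute and a tool call to move; the robot and the scene stay as the last step left them, time stands still between calls to the robot, and variables do not carry over. Pictures are saved under pics/ and viewed, at most 10 in all, crops included, and the job is handed in when it is done.

Besides the shell and the picture viewer there is one more tool, called after "Emit:" by a JSON object that holds its "method" and its "body". send_rows: Moves the arm, as the interface text tells. Its arguments: {"type":"object","properties":{"rows":{"type":"array"},"squeeze":{"type":"number"}},"required":["rows"]}

```bash
mkdir -p pics; ls; python3 - <<'E'
from rig import *
import cv2, numpy as np
s=read_state(); print({k:np.round(v,3).tolist() for k,v in s.items()})
for n in("scene","top"):
    d=snapshot(n); cv2.imwrite(f"pics/{n}0.png",d["frame"][:,:,::-1]); np.savez(f"{n}0.npz",**d)
    print(n,np.round(d["mtx"],1).tolist(),np.round(d["world_to_cam"],3).tolist())
a=cv2.imread("pics/scene0.png");b=cv2.imread("pics/top0.png")
E
```

```text
pics
{'clock': 0.0, 'qpos': [1.161, 0.291, -0.154, 1.127, 0.0, 1.431], 'qvel': [0.001, -0.0, -0.0, -0.001, 0.001, -0.0], 'joint_torque': [-0.0, -53.714, 33.137, 0.016, -0.0, 0.0], 'position': [0.14, 0.505, 0.231], 'ee_rot': [-3.14, -0.0, 2.871], 'wrist_force': [-0.594, -0.737, -0.189], 'torque': [0.019, 0.039, -0.037], 'gripper_force': 0.0, 'gripper_width': 0.998}
scene [[445.6, 0.0, 263.8], [0.0, 445.6, 194.3], [0.0, 0.0, 1.0]] [[-0.998, -0.067, -0.01, 0.646], [-0.053, 0.861, -0.506, 0.056], [0.042, -0.504, -0.863, 1.134], [0.0, 0.0, 0.0, 1.0]]
top [[471.7, 0.0, 251.8], [0.0, 471.7, 191.4], [0.0, 0.0, 1.0]] [[0.007, -1.0, 0.016, 0.037], [-0.998, -0.008, -0.068, 0.628], [0.068, -0.015, -0.998, 1.473], [0.0, 0.0, 0.0, 1.0]]
```

View pics/scene0.png

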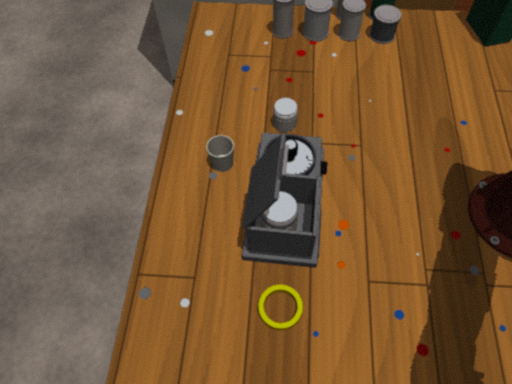

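View pics/top0.png

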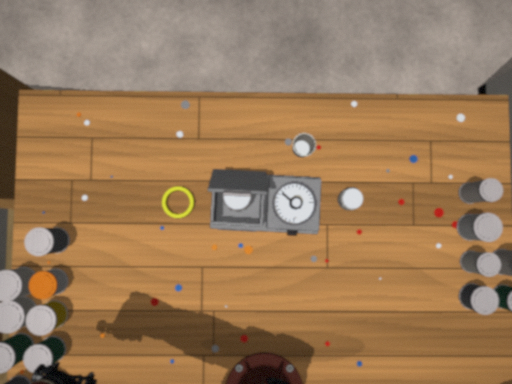

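The top view shows the shaker at about (265,202), with its front facing the robot. The lid is open at the upper left and the dial is at (295,202). The tape is at (178,202), the cup at (303,145) and the small tin at (351,198). The pointer points up-left.

```bash
cat > h.py <<'E'
import numpy as np, cv2
from rig import *
def ray(d,u,v,z):
    M=d["world_to_cam"];R=M[:3,:3];c=-R.T@M[:3,3]
    r=R.T@np.linalg.solve(d["mtx"],[u,v,1.]); return c+r*(z-c[2])/r[2]
def proj(d,p):
    M=d["world_to_cam"];q=d["mtx"]@(M[:3,:3]@p+M[:3,3]); return q[:2]/q[2]
E
python3 - <<'E'
from h import *
d=dict(np.load("top0.npz")); f=d["frame"]
h=cv2.cvtColor(f,cv2.COLOR_RGB2HSV)
m=((h[...,1]<60)&(h[...,2]>150)).astype(np.uint8); m[:,:268]=0;m[:,325:]=0;m[:170]=0;m[240:]=0
c=max(cv2.findContours(m,0,1)[0],key=cv2.contourArea); (x,y),r=cv2.minEnclosingCircle(c); el=cv2.fitEllipse(cv2.convexHull(c)); print("dial",x,y,r,el)
print("dial world",ray(d,*el[0],.097),ray(d,x,y,.097))
g=((h[...,1]<60)|(h[...,2]<70)).astype(np.uint8);g[:160]=0;g[245:]=0;g[:,:200]=0;g[:,330:]=0
c=max(cv2.findContours(g,0,1)[0],key=cv2.contourArea); print("box",cv2.approxPolyDP(c,3,True).reshape(-1,2).tolist())
for n,b in(("top0",(195,155,335,245)),("scene0",(230,125,340,275))):
    f=np.load(n+".npz")["frame"][b[1]:b[3],b[0]:b[2]]
    cv2.imwrite(f"pics/{n}c.png",cv2.resize(f,None,fx=5.5 if n=="top0" else 4,fy=5.5 if n=="top0" else 4,interpolation=cv2.INTER_CUBIC)[:,:,::-1])
E
```

```text
dial 293.9502868652344 203.10496520996094 20.127521514892578 ((294.0260925292969, 203.0124969482422), (38.99636459350586, 40.19585037231445), 145.2243194580078)
dial world [ 0.58819634 -0.08418501  0.097     ] [ 0.58791659 -0.08395702  0.097     ]
box [[213, 171], [208, 188], [212, 192], [211, 227], [293, 234], [317, 232], [319, 178]]
```

View pics/top0c.png

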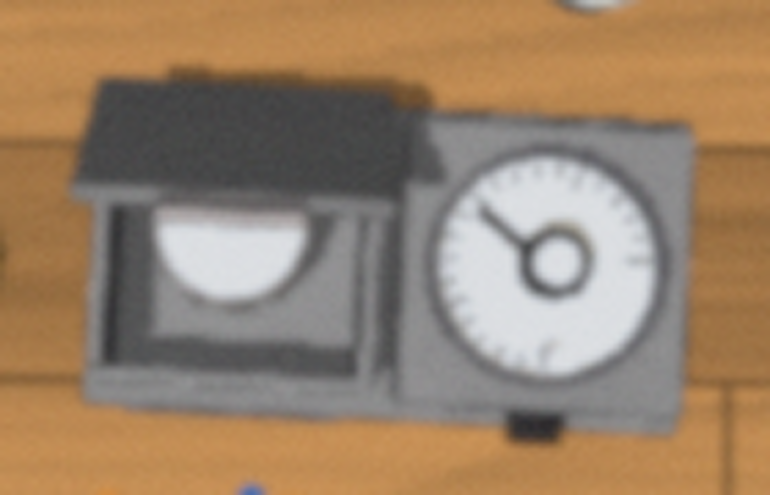

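View pics/scene0c.png

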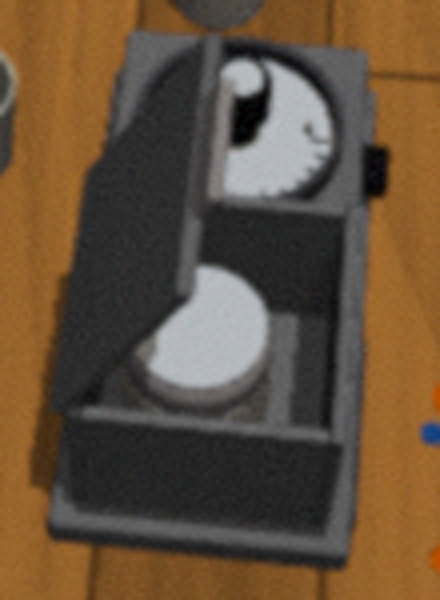

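The crops show the pointer up-left at crop (480,210), so roughly 2.1 rad. The lid is about 60° open, with its tab on the free edge, and the chamber is at left. Next I'll work out the yaw, lid angle and targets.

```bash
python3 - <<'E'
from h import *
from scipy.optimize import brentq
d=dict(np.load("top0.npz")); d2=dict(np.load("scene0.npz"))
C=lambda u,v:(195+u/5.5,155+v/5.5); S=lambda u,v:(230+u/4,125+v/4)
k=ray(d,*C(557,260),.142); dc=ray(d,*C(548,265),.097); print("knob",k,"dial",dc)
for nm,a,b,z in(("deckback",(430,112),(690,130),.08),("rimfront",(92,372),(360,378),.16),("front",(90,400),(675,432),.01)):
    p,q=ray(d,*C(*a),z),ray(d,*C(*b),z); e=p-q; print(nm,p,q,np.hypot(*e[:2]),"yaw",np.degrees(np.arctan2(-e[0],e[1])))
p,q=ray(d2,*S(55,410),.16),ray(d2,*S(90,170),.16); print("hinge?",p,q,np.linalg.norm(p-q))
yaw=np.radians(-3.5)
R=np.array([[np.cos(yaw),-np.sin(yaw)],[np.sin(yaw),np.cos(yaw)]])
o=np.array([.588,-.0845])-R@[0,-.085]; print("origin",o,"chamber",o+R@[0,.085])
for t in(45,55,60,65,70,75,80):
    a=np.radians(t)
    def P(r,y,n): 
        xy=o+R@[.075-r*np.cos(a)+n*np.sin(a),.085+y]; return np.array([*xy,.161+r*np.sin(a)+n*np.cos(a)])
    print(t,[np.round(proj(D,P(r,y,n)),1).tolist() for D in(d,d2) for r,y,n in((.156,.077,.01),(.156,-.077,.01),(0,.077,0.01))])
print("obs",C(73,190),C(408,205),C(100,80),S(185,298),S(212,35),S(55,410))
E
```

```text
knob [ 0.58841266 -0.08600834  0.142     ] dial [ 0.58770069 -0.08602203  0.097     ]
deckback [ 0.67290135 -0.02221971  0.08      ] [ 0.66405396 -0.16677693  0.08      ] 0.14482770731052969 yaw -3.502324562487865
rimfront [0.52760896 0.15775062 0.16      ] [0.52543151 0.0185378  0.16      ] 0.13922984645783223 yaw -0.8960991426700073
front [0.5117037  0.16907468 0.01      ] [ 0.49547816 -0.16882119  0.01      ] 0.33828521715062115 yaw -2.749193484614433
hinge? [0.67815151 0.15254343 0.16      ] [ 0.67179966 -0.00140498  0.16      ] 0.15407939166173895
origin [5.93189126e-01 3.41457866e-04] chamber [0.59837825 0.08518292]
45 [[206.5, 204.4], [265.3, 208.4], [212.5, 167.5], [295.0, 208.1], [302.0, 142.5], [240.1, 227.5]]
55 [[206.6, 195.7], [266.1, 199.7], [212.5, 167.2], [283.6, 202.6], [291.6, 136.6], [239.6, 227.8]]
60 [[206.8, 190.9], [266.6, 195.0], [212.6, 167.0], [277.2, 200.2], [285.9, 134.1], [239.4, 227.9]]
65 [[207.0, 185.9], [267.0, 190.0], [212.6, 166.9], [270.5, 198.0], [279.7, 131.7], [239.3, 228.0]]
70 [[207.2, 180.7], [267.4, 184.9], [212.6, 166.9], [263.5, 196.0], [273.3, 129.7], [239.1, 228.2]]
75 [[207.5, 175.4], [267.8, 179.6], [212.6, 166.8], [256.2, 194.4], [266.8, 128.1], [239.0, 228.3]]
80 [[207.8, 170.1], [268.2, 174.3], [212.7, 166.8], [248.8, 193.0], [260.0, 126.8], [239.0, 228.5]]
obs (208.27272727272728, 189.54545454545456) (269.1818181818182, 192.27272727272728) (213.1818181818182, 169.54545454545453) (276.25, 199.5) (283.0, 133.75) (243.75, 227.5)
```

Emit:
{"method": "send_rows", "body": {"rows": [-0.05,-0.02,-0.03,0,0,-0.05,0,-0.1,-0.04,-0.06,0,0,-0.1,0,-0.15,-0.06,-0.09,0,0,-0.16,0,-0.2,-0.08,-0.12,0,0,-0.22,0,-0.25,-0.1,-0.14,0,0,-0.27,0]}}

```text
clock: 0.72
position: [0.3559, 0.3415, 0.3725]
ee_rot: [3.141, 0.001, -3.141]
wrist_force: [1.1, 0.9, 0.6]
gripper_width: -0.001
gripper_force: 0.0
```

```bash
python3 -c "
from h import *
s=read_state();print(np.round(s['qpos'],3),np.round(s['position'],3),np.round(s['ee_rot'],3),s['gripper_width'])"
```

```text
[0.616 0.193 0.084 1.461 0.    0.615] [0.356 0.341 0.373] [ 3.141e+00  1.000e-03 -3.141e+00] -0.0010916283837066915
```

Emit:
{"method": "send_rows", "body": {"rows": [-0.045,-0.035,0,0,0,0,0,-0.09,-0.07,0,0,0,0,0,-0.14,-0.11,0,0,0,0,0,-0.19,-0.145,0,0,0,0,0,-0.24,-0.18,0,0,0,0,0]}}

```text
clock: 1.35
position: [0.5958, 0.1609, 0.371]
ee_rot: [3.141, -0.0, 3.14]
wrist_force: [1.1, 0.4, 0.6]
gripper_width: -0.0
gripper_force: 0.0
```

Emit:
{"method": "send_rows", "body": {"rows": [-0.05,-0.04,0,0,0,0,0,-0.1,-0.08,0,0,0,0,0,-0.1,-0.08,0.05,0,0,0,0,-0.1,-0.08,0.1,0,0,0,0,-0.1,-0.08,0.1,0,0,0,0]}}

```text
clock: 1.98
position: [0.6911, 0.0822, 0.2661]
ee_rot: [-3.141, -0.011, 3.141]
wrist_force: [0.4, -0.5, 1.4]
gripper_width: 0.001
gripper_force: 0.0
```

Emit:
{"method": "send_rows", "body": {"rows": [0.045,0,-0.004,0,0,0,0,0.07,0,-0.006,0,0,0,0,0.086,0,0.002,0,0,0,0,0.098,0,0.01,0,0,0,0,0.108,0,0.02,0,0,0,0]}}

```text
clock: 2.6
position: [0.5881, 0.0829, 0.2555]
ee_rot: [3.141, 0.006, 3.141]
wrist_force: [0.7, 0.8, 2.7]
gripper_width: -0.003
gripper_force: 1.0
```

```bash
python3 -c "
from h import *
d=snapshot('scene');cv2.imwrite('pics/s1.png',cv2.resize(d['frame'][60:290,150:400],None,fx=2.4,fy=2.4)[:,:,::-1]);s=read_state();print(s['position'],s['ee_rot'])"
```

```text
[0.58652682 0.08293952 0.25400864] [3.14135804 0.00361681 3.14144676]
```

View pics/s1.png

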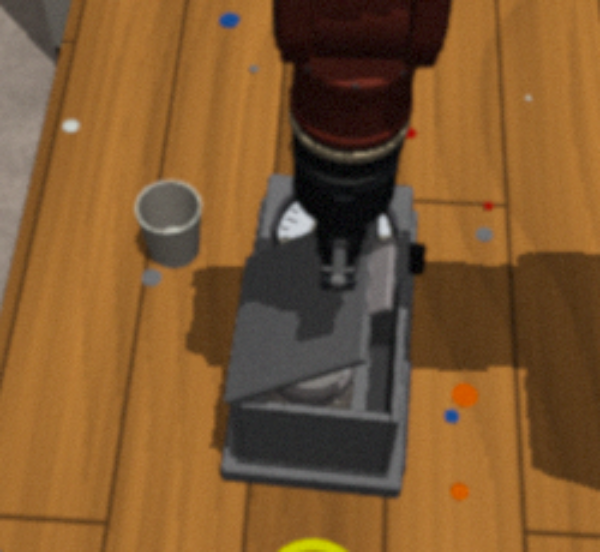

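The lid has moved to about 40° with the fingertip on its outer face at about (338,280).

Emit:
{"method": "send_rows", "body": {"rows": [0.011,0,0.015,0,0,0,0,0.021,0,0.031,0,0,0,0,0.027,0,0.047,0,0,0,0,0.03,0,0.061,0,0,0,0,0.032,0,0.072,0,0,0,0]}}

```text
clock: 3.28
position: [0.5553, 0.0827, 0.18]
ee_rot: [3.141, 0.002, 3.141]
wrist_force: [0.6, 1.3, 1.6]
gripper_width: -0.003
gripper_force: 0.6
```

Emit:
{"method": "send_rows", "body": {"rows": [0,0,0.004,0,0,0,0,0,0,0.007,0,0,0,0,0,0,0.009,0,0,0,0,0,0,0.009,0,0,0,0]}}

```text
clock: 3.78
position: [0.5546, 0.0824, 0.171]
ee_rot: [-3.142, 0.001, 3.141]
wrist_force: [-2.7, 0.3, 6.7]
gripper_width: 0.001
gripper_force: 3.2
```

Emit:
{"method": "send_rows", "body": {"rows": [0,0,0.002,0,0,0,0,0,0,0.003,0,0,0,0,0,0,0.003,0,0,0,0,0,0,0.003,0,0,0,0]}}

```text
clock: 4.28
position: [0.5546, 0.0824, 0.1708]
ee_rot: [-3.141, 0.003, 3.141]
wrist_force: [-12.2, -0.7, 33.0]
gripper_width: -0.002
gripper_force: 16.8
```

Emit:
{"method": "send_rows", "body": {"rows": [0,0,-0.05,0,0,0,0.03,0,0,-0.09,0,0,0.18,0.07,-0.01,-0.05,-0.09,0,0,0.36,0.07,-0.02,-0.1,-0.09,0,0,0.54,0.07,-0.034,-0.15,-0.09,0,0,0.72,0.07]}}

```text
clock: 4.9
position: [0.5887, -0.0691, 0.2578]
ee_rot: [3.141, 0.001, 2.415]
wrist_force: [0.4, 0.8, -1.0]
gripper_width: 0.824
gripper_force: 0.0
```

```bash
python3 -c "
from h import *
s=read_state();print(np.round(s['qpos'],3),np.round(s['position'],3),np.round(s['ee_rot'],3))
for n in('top','scene','wrist'):
  d=snapshot(n);np.savez(n+'1.npz',**d)
  if n!='top':cv2.imwrite('pics/'+n+'2.png',d['frame'][:,:,::-1])
"
```

```text
[-0.24   0.41   0.09   1.25  -0.     0.486] [ 0.589 -0.069  0.258] [3.141e+00 1.000e-03 2.415e+00]
```

View pics/wrist2.png

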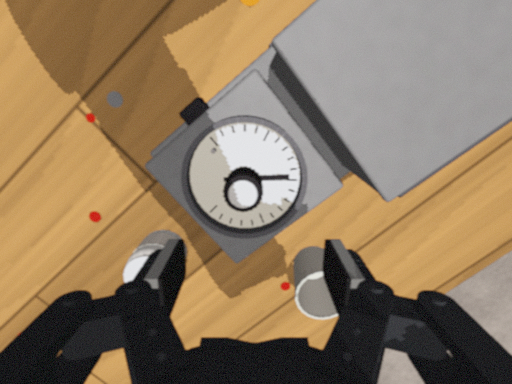

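The wrist view shows the lid shut, the knob cap at about (243,193), the dial centre at (245,177) and the pointer tip at (288,177).

```bash
python3 - <<'E'
from h import *
d=dict(np.load("wrist1.npz"))
print("knob",ray(d,243,191,.142),"dial",ray(d,245.5,177,.098))
c=ray(d,245.5,177,.094);t=ray(d,288,177.5,.094);print("tip",t-c)
v=(t-c)[:2];print("ang",np.degrees(np.arctan2(v[1],v[0])), "pointer rad", (np.radians(180-3)-np.arctan2(v[1],v[0])))
d0=snapshot
E
```

```text
knob [ 0.58652526 -0.08507562  0.142     ] dial [ 0.58623834 -0.08338004  0.098     ]
tip [0.03033057 0.03305503 0.        ]
ang 47.46118701192809 pointer rad 2.260878795767049
```

Emit:
{"method": "send_rows", "body": {"rows": [-0.009,-0.013,0,0,0,0.18,0.07,-0.009,-0.013,0,0,0,0.36,0.07,-0.009,-0.013,0,0,0,0.54,0.07,-0.009,-0.013,0,0,0,0.7,0.07,-0.009,-0.013,0,0,0,0.8,0.07]}}

```text
clock: 5.68
position: [0.5863, -0.0821, 0.2575]
ee_rot: [3.142, -0.0, 1.619]
wrist_force: [0.7, -0.2, 0.4]
gripper_width: 0.82
gripper_force: 0.0
```

Emit:
{"method": "send_rows", "body": {"rows": [0,0,0.04,0,0,0,0.07,0,0,0.08,0,0,0,0.07,0,0,0.11,0,0,0,0.07,0,0,0.13,0,0,0,0.07,0,0,0.138,0,0,0,0.07]}}

```text
clock: 6.3
position: [0.5857, -0.0821, 0.1184]
ee_rot: [-3.14, -0.001, 1.623]
wrist_force: [-0.7, -0.4, 0.3]
gripper_width: 0.821
gripper_force: 0.0
```

Emit:
{"method": "send_rows", "body": {"rows": [0,0,0,0,0,0,0.05,0,0,0,0,0,0,0.03,0,0,0,0,0,0,0.03,0,0,0,0,0,0,0.03,0,0,0,0,0,0,0.03], "squeeze": 80}}

```text
clock: 6.92
position: [0.5877, -0.0832, 0.1201]
ee_rot: [3.139, 0.0, 1.621]
wrist_force: [5.1, 1.9, 2.7]
gripper_width: 0.389
gripper_force: 79.3
```

Emit:
{"method": "send_rows", "body": {"rows": [0,0,0.003,0,0,0,0.03,0,0,0.005,0,0,0,0.03,0,0,0.007,0,0,0,0.03,0,0,0.009,0,0,0,0.03,0,0,0.009,0,0,0,0.03]}}

```text
clock: 7.55
position: [0.5878, -0.0833, 0.1138]
ee_rot: [3.137, 0.001, 1.621]
wrist_force: [-4.6, 4.8, 31.9]
gripper_width: 0.392
gripper_force: 82.8
```

Emit:
{"method": "send_rows", "body": {"rows": [0,0,0,0,0,-0.14,0.03,0,0,0,0,0,-0.28,0.03,0,0,0,0,0,-0.42,0.03,0,0,0,0,0,-0.56,0.03,0,0,0,0,0,-0.7,0.03]}}

```text
clock: 8.18
position: [0.5867, -0.0839, 0.1138]
ee_rot: [3.141, 0.003, 2.325]
wrist_force: [-9.7, 2.7, 35.1]
gripper_width: 0.395
gripper_force: 82.9
```

```bash
python3 -c "
from h import *
s=read_state();print(np.round(s['qpos'],3),np.round(s['torque'],3))
d=snapshot('wrist');cv2.imwrite('pics/w3.png',d['frame'][:,:,::-1])
"
```

```text
[-0.265  0.501 -0.155  0.912 -0.001  0.552] [ 0.08   2.271 -0.06 ]
```

View pics/w3.png

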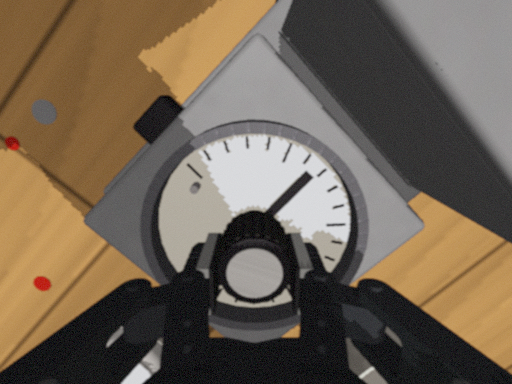

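The pointer, now with its tip at (308,176), follows the knob towards the zero pin at about (195,187). I'll keep turning.

Emit:
{"method": "send_rows", "body": {"rows": [0,0,0,0,0,-0.15,0.03,0,0,0,0,0,-0.3,0.03,0,0,0,0,0,-0.45,0.03,0,0,0,0,0,-0.6,0.03,0,0,0,0,0,-0.75,0.03]}}

```text
clock: 8.85
position: [0.5864, -0.0852, 0.1138]
ee_rot: [-3.137, 0.002, 3.075]
wrist_force: [-11.4, -4.8, 35.0]
gripper_width: 0.393
gripper_force: 82.8
```

Emit:
{"method": "send_rows", "body": {"rows": [0,0,0,0,0,-0.15,0.03,0,0,0,0,0,-0.3,0.03,0,0,0,0,0,-0.45,0.03,0,0,0,0,0,-0.6,0.03,0,0,0,0,0,-0.75,0.03]}}

```text
clock: 9.48
position: [0.5869, -0.0864, 0.1139]
ee_rot: [-3.135, -0.002, -2.459]
wrist_force: [-9.0, -8.8, 32.5]
gripper_width: 0.393
gripper_force: 82.5
```

Emit:
{"method": "send_rows", "body": {"rows": [0,0,0,0,0,-0.12,0.03,0,0,0,0,0,-0.25,0.03,0,0,0,0,0,-0.35,0.03,0,0,0,0,0,-0.35,0.03]}}

```text
clock: 9.98
position: [0.5874, -0.0868, 0.1139]
ee_rot: [-3.135, -0.004, -2.113]
wrist_force: [-7.9, -10.5, 30.2]
gripper_width: 0.393
gripper_force: 82.4
```

```bash
python3 -c "
from h import *
s=read_state();print(np.round(s['qpos'],3),np.round(s['torque'],3))
d=snapshot('wrist');cv2.imwrite('pics/w4.png',d['frame'][:,:,::-1])
"
```

```text
[-0.267  0.502 -0.154  0.91  -0.006 -1.295] [-2.264  1.668  0.042]
```

View pics/w4.png

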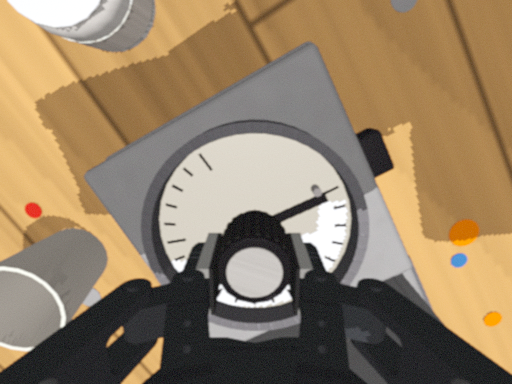

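The pointer, with its tip at (325,197), lies against the pin at (318,190). I'll turn a little further for certainty, then let the knob rise, release it and back off.

Emit:
{"method": "send_rows", "body": {"rows": [0,0,0,0,0,-0.1,0.03,0,0,0,0,0,-0.2,0.03,0,0,0,0,0,-0.2,0.03,0,0,-0.005,0,0,-0.2,0.03,0,0,-0.009,0,0,-0.2,0.03]}}

```text
clock: 10.65
position: [0.5876, -0.0868, 0.1207]
ee_rot: [-3.137, -0.005, -1.915]
wrist_force: [3.0, -12.5, 2.8]
gripper_width: 0.394
gripper_force: 79.8
```

Emit:
{"method": "send_rows", "body": {"rows": [0,0,0,0,0,0,0.07,0,0,0,0,0,0,0.07,0,0,0,0,0,0,0.07,0,0,0,0,0,0,0.07,0,0,-0.02,0,0,0,0.07]}}

```text
clock: 11.28
position: [0.5852, -0.0828, 0.1381]
ee_rot: [3.138, -0.0, -1.912]
wrist_force: [-0.5, -0.4, -0.3]
gripper_width: 0.817
gripper_force: 0.0
```

Emit:
{"method": "send_rows", "body": {"rows": [0,0,-0.04,0,0,0,0.07,0,0,-0.08,0,0,0,0.07,0,0,-0.12,0,0,0,0.07,0,0,-0.12,0,0,0,0.07,0,0,-0.12,0,0,0,0.07]}}

```text
clock: 11.9
position: [0.5861, -0.0831, 0.2586]
ee_rot: [3.141, -0.0, -1.912]
wrist_force: [-0.6, 0.1, -0.0]
gripper_width: 0.819
gripper_force: 0.0
```

```bash
python3 -c "
from h import *
s=read_state();print(np.round(s['position'],3),s['clock'])
d=snapshot('wrist');cv2.imwrite('pics/w5.png',d['frame'][:,:,::-1])
"
```

```text
[ 0.586 -0.083  0.259] 11.9
```

View pics/w5.png

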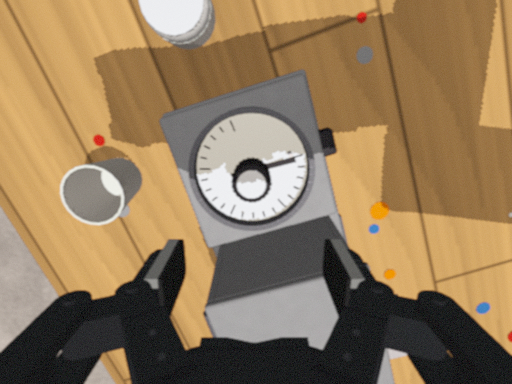

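The pointer is at the zero mark at (296,159), the knob is free and up, and the lid is shut. The bystanders are undisturbed.

```bash
python3 -c "
from rig import *
print(hand_in())"
```

```text
the job is handed in; nothing more can be done
None
```

I shut the lid, turned the pointer back against its zero stop, let the knob spring up and handed the job in at about 12 s; no verdict came back, but the last camera view agrees.

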